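# Empty the polishing barrel in the pottery studio

## Task

Empty the eight-sided tumbling barrel: turn it over in its cradle by its crank handle, top away from the robot, until its open side faces straight down and all three porcelain balls have dropped into the tray beneath it. Leave it standing like that, let go of the handle, and do not turn the round drum in the other cradle.

Things in the scene. Friction and masses are not known exactly. Their poses are not given: they have to be found in the camera images.
- barrel (a joint): angle (rad) of the eight-sided plywood barrel (120 mm across, 110 long; one side, 41 x 100 mm, is open: the port, edged by metal strips). 0: port up; grows as its top moves away from the robot (about the tray's +y); pi: port down. Starts at 0.3 to 1.15; stops at 0 and 3.4. Friction (0.22 N m, 3.4 N at the handle) holds it where it is left
- crank_grip (a point): middle of the barrel's crank handle: dark wooden sleeve, 22 mm thick, 66 long, level, parallel to the barrel's axis, free to spin on its pin, so a gripper pointing down can pinch it and carry it round. 65 mm from the axis, 125 mm along the tray's +y from the barrel's middle. Its angle from straight up (positive away from the robot) is barrel - 1.83: from low on the robot's side over the top
- tray (a point): centre of the floor of the steel tray under the eight-sided barrel, 6 mm above the table, part of its fixed cradle. Inside 184 mm (x) by 112 mm (y), walls 36 mm high. x away from the robot, y along the barrel's axis towards the crank, z up; cradle turned up to 15 degrees. The barrel's axis runs along y 109 mm above this point, its middle right above. Uprights at y +-68 mm, to 124 mm
- ball1_center (a point): white porcelain polishing ball, 24 mm across, loose, 26 g. Point: its centre. It starts inside the eight-sided barrel, on the bottom, near the end away from the crank
- ball2_center (a point): white porcelain polishing ball, 24 mm across, loose, 26 g. Point: its centre. It starts inside the eight-sided barrel, on the bottom, in the middle
- ball3_center (a point): white porcelain polishing ball, 24 mm across, loose, 26 g. Point: its centre. It starts inside the eight-sided barrel, on the bottom, near the crank's end
- round_grip (a point): middle of the crank handle of the other, round plywood drum (110 mm in diameter, hatch shut, two metal bands), which stands in a like cradle to the left or right of the first; a bystander that must not be turned

How it is judged (in metres and radians):
At the end, for the whole second after the job is handed in: The eight-sided barrel is still, its port down (joint above 2.79, within 20 degrees of pi, or on to its stop at 3.4); all three balls are inside the tray walls, centres under 35 mm above its floor; the round drum's handle is within 30 mm of its start (value of joint barrel between 2.79 and 3.45 rad and velocity of joint barrel between -0.1 and 0.1 rad/s and z of ball1_center in the frame of tray between 0 and 0.035 m and x of ball1_center in the frame of tray between -0.095 and 0.095 m and y of ball1_center in the frame of tray between -0.06 and 0.06 m and z of ball2_center in the frame of tray between 0 and 0.035 m and x of ball2_center in the frame of tray between -0.095 and 0.095 m and y of ball2_center in the frame of tray between -0.06 and 0.06 m and z of ball3_center in the frame of tray between 0 and 0.035 m and x of ball3_center in the frame of tray between -0.095 and 0.095 m and y of ball3_center in the frame of tray between -0.06 and 0.06 m and distance of round_grip from where it was at the start of the episode below 0.03 m); the robot touches nothing.
It fails at once if the round drum is turned (its handle moves more than 30 mm) (distance of round_grip from where it was at the start of the episode above 0.03 m).
It also fails if it takes over 38 s, if anything falls off the work surface, if the arm or the gripper's body presses on something with over 40 N, if the wrist force passes 120 N, or if a joint passes its speed limit or range.

## Robot

A 6-joint arm with a two-finger parallel gripper is mounted at the origin on the work surface. World frame = base frame: x ahead of the robot, y to its left, z up, the work surface at z = 0. Lengths are in m, angles in degrees, forces in N, time in s.
With the tool pointing down it reaches from about 0.4 to 0.825 m from the base axis. Payload 7 kg.
Tool frame: the origin (TCP) lies between the finger pads; the fingertips stand 19 mm ahead of it and the grasp point (between the pads) is the TCP; x points along the fingers, y is the direction in which the jaws open and shut, and the axes are right-handed (so a half turn about x gives the same grasp; the last joint's range is limited). The gripper opens to 88 mm and grips with 3 to 60 N. Pads are 19 mm wide; open, the fingers measure 130 mm over their backs; the gripper's body (78 mm by 193 mm) begins 47 mm behind the grasp point.
Start: joints at [92.08, 20.546, 0.682, 0, -70.136, -16.507], TCP at [0.168, 0.654, 0.246] pointing down, gripper open.
Joint ranges: [-176.03, 176.03], [-82.01, 121.73], [-58.28, 71.71], [-173.87, 95.51], [-174.79, -0.11], [-173.66, 173.66]. Speed limits (degrees/s): [136.94, 136.94, 172.46, 180, 180, 180].

## Interface

Orientations are given as [roll, pitch, yaw] about the fixed x, y, z axes, in that order (R = Rz(yaw) Ry(pitch) Rx(roll)).
In Python, from plant import * gives the robot as it stands.
- The arm moves only by the tool step_arm, never from a script. Its argument "steps" is a list of rows, each a list of 2 entries, a list of its own where there are three numbers: the shift along the tool's x, y, z in units of 0.02 m (1.0 is 0.02 m), then the turn about the tool's x in units of 6 degrees (1.0 is 6 degrees). A call has 1 to 20 rows; each row shifts and turns the commanded pose from where the row before left it, along the tool's axes as they then stand; what a row does not reach is not made up. A row lasts 1/12 s, in which the tool goes at most 41.7 mm and 7.16 degrees, less where a joint would pass 70% of its speed; a pose out of reach is approached as far as the arm can. A call with a number of a shift or a turn outside -1 to 1 is refused whole. A call with a gripper value outside its range is refused whole. "fingers" is the closure, from 0 (fully open) to 1 (shut), set as the call begins (left out, the last holds). The fingers move at their own pace and stop on an object; "grip_force" is the grip in N (left out, the last holds). Time passes only in rows, so rows that do not move let the fingers close. It gives the time, the measured TCP pose, the force and the opening at its end, in the units of the state.
- get_state(): the state, without advancing time (a new reading comes with each control period).
- capture(name): name is "side" or "top" or "wrist"; returns the picture (384x512x3 uint8, blue, green, red); there is no depth.
- camera_model(name): a dict with "intrinsics" (3x3 intrinsics, pixels), "dist_coeffs" ([k1, k2, p1, p2, k3] as OpenCV has them; the pictures are not rectified), "rvec" (rotation vector, rad) and "tvec" (3), from world to camera coordinates, as OpenCV has them. Camera axes: x right, y down, z forward; pixel columns grow to the right and rows downward; lengths in m; the calibration is good to about 2 mm. A picture is of the moment at which its call begins: read the wrist's pose just before it. camera_model takes no time and is no camera call; for the wrist camera it gives the pose at the moment of the call.
- close_job(): hands the job in, once; it reports no verdict.
The state is a dict: "time_s": time; "joints": joint angles; "qd": joint speeds; "joint_torque": joint torques, N m; "tcp_pos": TCP position; "eef_rot": TCP orientation; "contact_force": force on the tool from outside, world axes, zero at the start; "moment": the same for the moment, N m; "gripper_width": finger opening in m.
Only numpy, scipy, OpenCV 4.12 (cv2) and the standard library are available. Lean on these libraries where they do the work, as an engineer would, in place of code of your own. Each camera call takes 0.05 s, during which the arm holds its last target.

## Working session

There is one attempt and no reset: what is moved stays moved. The work goes in short steps, Python scripts to look and compute and a tool call to move; the robot and the scene stay as the last step left them, time stands still between calls to the robot, and variables do not carry over. Pictures are saved under pics/ and viewed, and the job is handed in when it is done.

Besides the shell and the picture viewer there is one more tool, called after "Request:" by a JSON object that holds its "api" and its "payload", one argument or row to a line. step_arm: Moves the arm, as the interface text tells. Its arguments: {"type":"object","properties":{"steps":{"type":"array","items":{"type":"array"}},"fingers":{"type":"number"},"grip_force":{"type":"number"}},"required":["steps"]}

```bash
ls; mkdir -p pics; python3 - <<'E'
from plant import *
import cv2
s=get_state();print(s)
for n in("side","top","wrist"):
    m=camera_model(n);print(n,m)
    cv2.imwrite(f"pics/{n}0.png",capture(n))
E
```

```text
pics
{'time_s': 0.0, 'joints': array([ 9.20779610e+01,  2.05918712e+01,  6.32488585e-01, -2.10637671e-02,
       -7.01347660e+01, -1.65058023e+01]), 'qd': array([ 0.08199622, -0.06507457, -0.08852433, -0.07630573, -0.00911911,
       -0.06280083]), 'joint_torque': array([ 9.10825838e-04, -5.82715559e+01,  2.93052864e+01,  6.99683726e+00,
        6.99693774e-03, -1.61065159e-04]), 'tcp_pos': array([0.1680999 , 0.65325255, 0.244605  ]), 'eef_rot': array([ 94.6302273 ,  89.90379094, -99.80478796]), 'contact_force': array([-0.52267654, -0.59825251,  0.50074075]), 'moment': array([ 2.32832589e-02, -7.39645683e-05,  4.66257894e-02]), 'gripper_width': 0.08728068359564459}
side {'intrinsics': array([[441.82339151,   0.        , 258.88782093],
       [  0.        , 441.82339151, 187.52816935],
       [  0.        ,   0.        ,   1.        ]]), 'dist_coeffs': array([-0.0435349,  0.       ,  0.       ,  0.       ,  0.       ]), 'rvec': array([ 2.22416862, -0.7586356 ,  0.34507541]), 'tvec': array([-0.4268488 ,  0.25005449,  0.79231058])}
top {'intrinsics': array([[409.95018495,   0.        , 256.10747959],
       [  0.        , 409.95018495, 196.92146192],
       [  0.        ,   0.        ,   1.        ]]), 'dist_coeffs': array([-0.11155916,  0.        ,  0.        ,  0.        ,  0.        ]), 'rvec': array([ 1.95822258, -2.23365401,  0.26699385]), 'tvec': array([-0.0032802 ,  0.54641091,  0.8400659 ])}
wrist {'intrinsics': array([[338.4291613 ,   0.        , 255.11904612],
       [  0.        , 338.4291613 , 190.24298948],
       [  0.        ,   0.        ,   1.        ]]), 'dist_coeffs': array([-0.07354805,  0.        ,  0.        ,  0.        ,  0.        ]), 'rvec': array([-1.79760231,  2.31878887,  0.35009937]), 'tvec': array([ 0.67440149, -0.03668846,  0.39352992])}
```

View pics/side0.png

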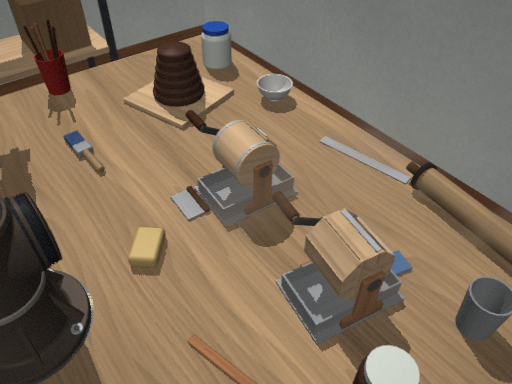

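View pics/top0.png

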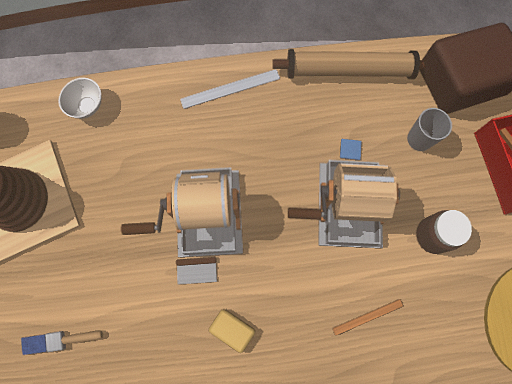

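View pics/wrist0.png

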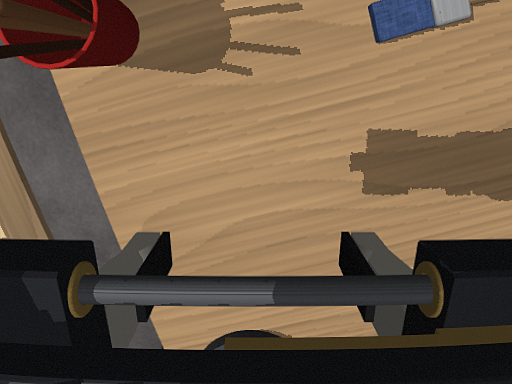

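The eight-sided barrel is the right-hand one in the top view: port strips at (368,178), handle at (305,213). The round drum is on the left, with its handle at (138,229). I'll zoom in to measure.

```bash
python3 - <<'E'
import cv2
a=cv2.imread("pics/top0.png")[140:265,270:420];cv2.imwrite("pics/topc.png",cv2.resize(a,None,fx=5,fy=5,interpolation=cv2.INTER_CUBIC)[:600])
a=cv2.imread("pics/side0.png")[180:345,260:420];cv2.imwrite("pics/sidec.png",cv2.resize(a,None,fx=3.6,fy=3.6,interpolation=cv2.INTER_CUBIC))
E
```

```text
(no output)
```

View pics/topc.png

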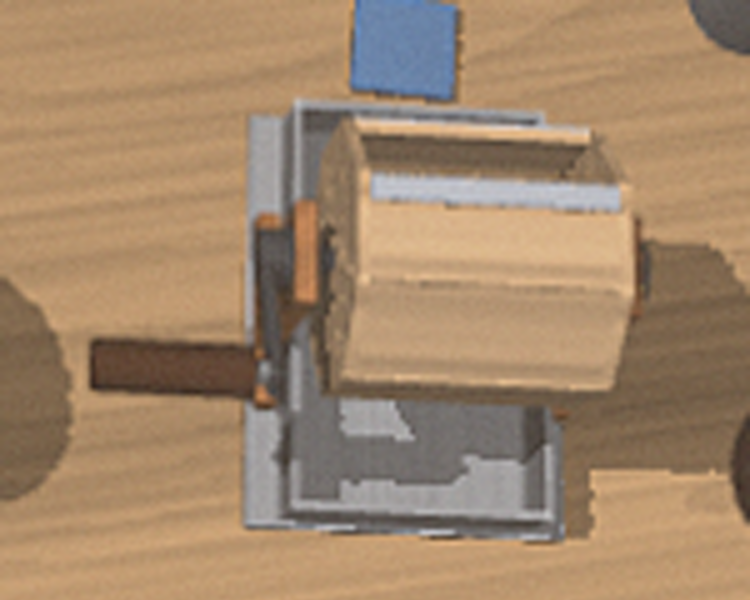

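View pics/sidec.png

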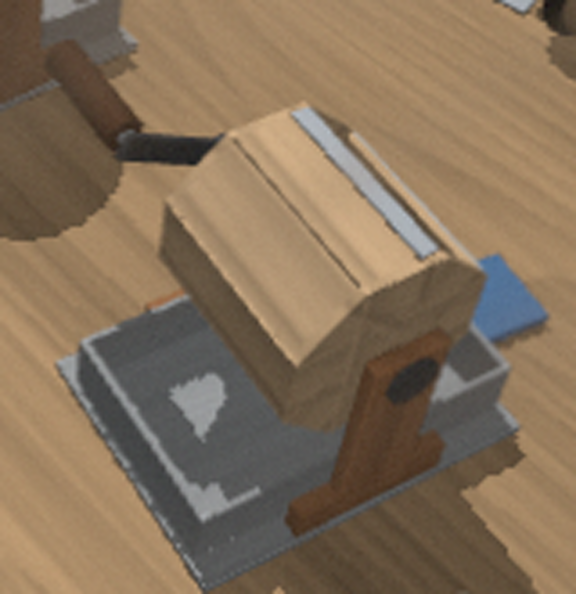

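```bash
cat > h.py <<'E'
import numpy as np,cv2
from plant import *
def ray(n,p,m=None):
    m=m or camera_model(n);R=cv2.Rodrigues(m["rvec"])[0];t=m["tvec"]
    u=cv2.undistortPoints(np.array([[p]],float),m["intrinsics"],m["dist_coeffs"])[0,0]
    d=R.T@np.array([u[0],u[1],1]);return -R.T@t,d/np.linalg.norm(d)
def onz(n,p,z):
    c,d=ray(n,p);return c+d*(z-c[2])/d[2]
def tri(p,q,a="top",b="side"):
    c1,d1=ray(a,p);c2,d2=ray(b,q)
    k=np.linalg.lstsq(np.c_[d1,-d2],c2-c1,rcond=None)[0]
    x,y=c1+d1*k[0],c2+d2*k[1];return (x+y)/2,np.linalg.norm(x-y)
def proj(n,X):
    m=camera_model(n);return cv2.projectPoints(np.array(X,float).reshape(-1,3),m["rvec"],m["tvec"],m["intrinsics"],m["dist_coeffs"])[0][:,0]
E
python3 - <<'E'
from h import *
T=lambda x,y:(270+x/5,140+y/5)
S=lambda x,y:(260+x/3.6,180+y/3.6)
for n,c in dict(nl=(290,515),nr=(552,522),fl=(297,103),fr=(543,115)).items(): print(n,onz("top",T(*c),.042))
a=tri(T(92,367),S(65,58));b=tri(T(257,374),S(128,137));print(a,b,(a[0]+b[0])/2)
# dark masks
for n,roi in (("top",(200,232,285,325)),("side",(188,225,270,303))):
    im=cv2.imread(f"pics/{n}0.png");r0,r1,c0,c1=roi
    h=im[r0:r1,c0:c1].astype(int)
    k=((h.sum(2)<230)&(h[...,2]-h[...,0]>15)).astype(np.uint8)
    nn,l,st,ce=cv2.connectedComponentsWithStats(k)
    i=1+np.argmax(st[1:,4]);ys,xs=np.nonzero(l==i)
    print(n,st[i],ce[i]+[c0,r0],cv2.minAreaRect(np.c_[xs+c0,ys+r0].astype(np.float32)))
E
```

```text
nl [ 0.42181141 -0.21983241  0.042     ]
nr [ 0.40254657 -0.33620768  0.042     ]
fl [ 0.61101183 -0.25608839  0.042     ]
fr [ 0.59049993 -0.37041069  0.042     ]
(array([ 0.48082615, -0.13214428,  0.14617789]), np.float64(0.002067897779646784)) (array([ 0.46856139, -0.19640364,  0.14843647]), np.float64(0.001276746245344291)) [ 0.47469377 -0.16427396  0.14730718]
top [  3   8  34  12 312] [303.84615385 213.24358974] ((304.336669921875, 213.266845703125), (33.15857696533203, 10.08739948272705), 2.862405300140381)
side [  0   3  30  34 396] [283.66666667 205.15151515] ((283.6335144042969, 205.24107360839844), (38.0090446472168, 15.585022926330566), 43.66777801513672)
```

```bash
cat >> h.py <<'E'
from scipy.spatial.transform import Rotation as Ro
YAW=np.radians(-10.6)
ex=np.array([np.cos(YAW),np.sin(YAW),0]);ey=np.array([-np.sin(YAW),np.cos(YAW),0])
AX=np.array([.5065,-.2956,.115])+0.125*ey
def grip(th): return AX+.065*(np.sin(th)*ex+np.array([0,0,np.cos(th)]))
def tool():
    s=get_state();R=Ro.from_euler("xyz",s["eef_rot"],degrees=True).as_matrix();return s,R
E
python3 - <<'E'
from h import *
s,R=tool();print(R.round(3))
# target yaws: tool y = +-ex ; turn about tool x (down)
for sg in(1,-1):
    y=sg*ex; yt=R.T@y; print(sg,"turn deg",np.degrees(np.arctan2(yt[2],yt[1])))
for th in (-1.043,0,1.31): print(th,grip(th))
p=grip(-1.043)
print(proj("top",[p,grip(1.31)]),proj("side",[p,grip(1.31)]))
# round drum/handle & beehive spots
print("round handle",tri((138,229),(197,122)),"hive top",tri((10,197),(173,48)),"drum top",onz("top",(205,190),.17),onz("top",(230,200),.115),onz("top",(122,229),.1))
E
```

```text
[[-0.    -0.249 -0.968]
 [-0.001 -0.968  0.249]
 [-1.     0.001 -0.   ]]
1 turn deg -93.83296378606495
-1 turn deg 86.16703621393505
-1.043 [ 0.47429744 -0.16240334  0.147736  ]
0 [ 0.52949392 -0.17273308  0.18      ]
1.31 [ 0.59122425 -0.1842856   0.13176025]
[[304.18137081 213.98615378]
 [304.7737629  159.83049504]] [[285.32314004 206.25430512]
 [337.39379219 192.48396326]]
round handle (array([0.48905698, 0.16902559, 0.14500158]), np.float64(0.0030783146395908646)) hive top (array([0.56735698, 0.39774978, 0.21583015]), np.float64(0.001518527633034342)) drum top [0.54298966 0.02586219 0.17      ] [ 0.52993208 -0.01848352  0.115     ] [0.50096639 0.21617557 0.1       ]
```

Request:
{"api": "step_arm", "payload": {
  "steps": [
    [[-1, 0, 0], 1],
    [[-1, 0, 0], 1],
    [[-1, 0, 0], 1],
    [[0, 0, 0], 1],
    [[0, 0, 0], 1],
    [[0, 0, 0], 1],
    [[0, 0, 0], 1],
    [[0, 0, 0], 1],
    [[0, 0, 0], 1],
    [[0, 0, 0], 1],
    [[0, 0, 0], 1],
    [[0, 0, 0], 1],
    [[0, 0, 0], 1],
    [[0, 0, 0], 1],
    [[0, 0, 0], 0.36]
  ],
  "fingers": 0,
  "grip_force": 30
}}

```text
time_s: 1.4
tcp_pos: [0.1681, 0.6535, 0.3051]
eef_rot: [179.6, 90.0, -101.4]
contact_force: [-0.5, -0.0, -0.6]
gripper_width: 0.0874
```

Request:
{"api": "step_arm", "payload": {
  "steps": [
    [[0, -1, -1], 0],
    [[0, -1, -1], 0],
    [[0, -1, -1], 0],
    [[0, -1, -1], 0],
    [[0, -1, -1], 0],
    [[0, -1, -1], 0],
    [[0, -1, -1], 0],
    [[0, -1, -1], 0],
    [[0, -1, -1], 0],
    [[0, -1, -1], 0],
    [[0, -1, -1], 0],
    [[0, -1, -1], 0],
    [[0, -1, -1], 0],
    [[0, -1, -1], 0],
    [[0, -1, -1], 0],
    [[0, -1, -1], 0],
    [[0, -1, -1], 0],
    [[0, -1, -1], 0],
    [[0, -1, -1], 0],
    [[0, -1, -1], 0]
  ]
}}

```text
time_s: 3.07
tcp_pos: [0.4883, 0.1857, 0.3055]
eef_rot: [74.0, 90.0, 153.4]
contact_force: [0.1, 0.6, -0.8]
gripper_width: 0.0878
```

Request:
{"api": "step_arm", "payload": {
  "steps": [
    [[0, -1, -1], 0],
    [[0, -1, -1], 0],
    [[0, 0, -1], 0],
    [[0, 0, -1], 0],
    [[0, 0, -1], 0],
    [[0, 0, -1], 0],
    [[0, 0, -1], 0],
    [[0, 0, -1], 0],
    [[0, 0, -1], 0],
    [[0, 0, -1], 0],
    [[0, 0, -1], 0],
    [[0, 0, -1], 0],
    [[0, 0, -1], 0],
    [[0, 0, 0], 0],
    [[0, 0, 0], 0]
  ]
}}

```text
time_s: 4.32
tcp_pos: [0.4791, -0.0767, 0.3055]
eef_rot: [55.3, 90.0, 134.6]
contact_force: [-0.8, -0.3, -0.5]
gripper_width: 0.0876
```

```bash
python3 - <<'E'
from h import *
s,R=tool();print(R.round(3));cv2.imwrite("pics/w1.png",capture("wrist"))
d=grip(-1.043)+.008*ey-s["tcp_pos"];print("units",(R.T@d/.02).round(2))
cv2.imwrite("pics/w1.png",capture("wrist"));print(proj("wrist",[grip(-1.043),grip(-1.043)+.033*ey,grip(-1.043)-.033*ey]))
E
```

```text
[[-0.    -0.983  0.186]
 [ 0.     0.186  0.983]
 [-1.     0.     0.   ]]
units [ 7.89 -0.56 -3.86]
[[243.28959281  78.66347391]
 [243.61729845 118.23530553]
 [242.97100428  37.04247992]]
```

View pics/w1.png

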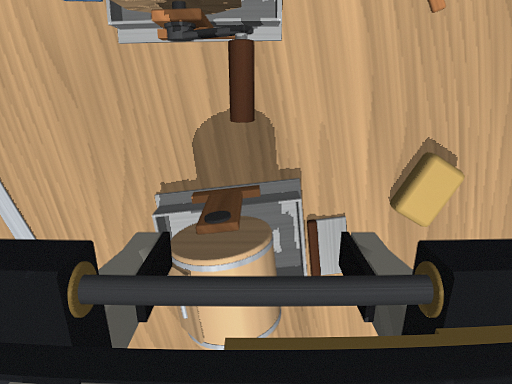

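Wrist view: the sleeve is centred at (241,80), with ends at rows 40 and 122. The prediction is within 2–3 px. I'll move above it and descend.

Request:
{"api": "step_arm", "payload": {
  "steps": [
    [[0, -0.3, -1], 0],
    [[0, -0.3, -1], 0],
    [[0, 0, -1], 0],
    [[0, 0, -0.86], 0],
    [[1, 0, 0], 0],
    [[1, 0, 0], 0],
    [[1, 0, 0], 0],
    [[1, 0, 0], 0],
    [[1, 0, 0], 0],
    [[0, 0, 0], 0]
  ]
}}

```text
time_s: 5.25
tcp_pos: [0.4751, -0.153, 0.2018]
eef_rot: [93.0, 89.6, 172.4]
contact_force: [-1.1, -0.4, -0.8]
gripper_width: 0.0877
```

```bash
python3 - <<'E'
from h import *
s,R=tool();print(s["contact_force"])
d=grip(-1.043)+.008*ey-s["tcp_pos"];print("units",(R.T@d/.02).round(2))
a=capture("side")[150:260,230:400];cv2.imwrite("pics/s1.png",cv2.resize(a,None,fx=4,fy=4))
E
```

```text
[-1.05247194 -0.37385531 -0.76418331]
units [ 2.7  -0.06 -0.07]
```

View pics/s1.png

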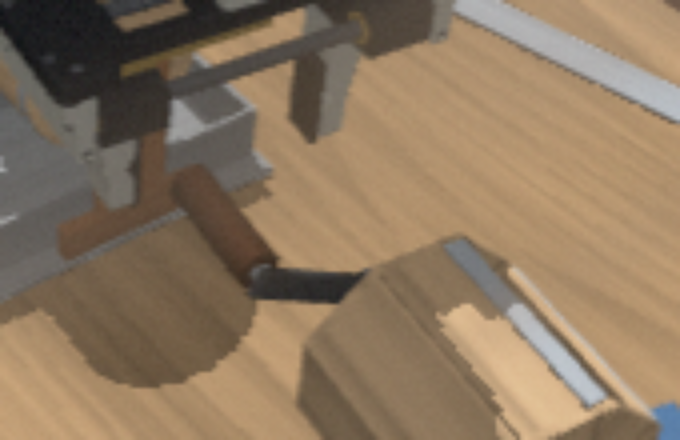

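The open fingers straddle the sleeve, at about (215,220) in the crop. Descending and gripping.

Request:
{"api": "step_arm", "payload": {
  "steps": [
    [[1, 0, 0], 0],
    [[1, -0.05, 0], 0],
    [[0.7, 0, 0], 0],
    [[0, 0, 0], 0],
    [[0, 0, 0], 0]
  ]
}}

```text
time_s: 5.72
tcp_pos: [0.4787, -0.154, 0.1525]
eef_rot: [-154.2, 90.0, -74.7]
contact_force: [0.1, 0.0, 0.8]
gripper_width: 0.0875
```

Request:
{"api": "step_arm", "payload": {
  "steps": [
    [[0, 0, 0], 0],
    [[0, 0, 0], 0],
    [[0, 0, 0], 0],
    [[0, 0, 0], 0],
    [[0, 0, 0], 0],
    [[0, 0, 0], 0],
    [[0, 0, 0], 0],
    [[0, 0, 0], 0]
  ],
  "fingers": 1,
  "grip_force": 30
}}

```text
time_s: 6.38
tcp_pos: [0.478, -0.1542, 0.1516]
eef_rot: [-176.0, 90.0, -96.6]
contact_force: [0.5, 0.0, 0.6]
gripper_width: 0.0399
```

```bash
python3 - <<'E'
from h import *
s,R=tool();print(s["contact_force"],s["gripper_width"],s["time_s"])
r=s["tcp_pos"]-AX;x,y,z=r@ex,r@ey,r[2];print(x,y,z,np.hypot(x,z),np.degrees(np.arctan2(x,z)))
a=capture("side")[150:260,230:400];cv2.imwrite("pics/s2.png",cv2.resize(a,None,fx=4,fy=4))
th0=np.arctan2(x,z)
n=36
th=np.linspace(th0,1.33,n+1)
P=np.c_[.065*np.sin(th),.065*np.cos(th)];d=np.diff(P,axis=0)/.02
for i in range(n): print([round(float(-d[i,1]),2),round(float(-d[i,0]),2),0],end=",")
E
```

```text
[0.4733927  0.01265198 0.62821425] 0.03994343936611554 6.3833
-0.05400237880029855 0.008720376292844717 0.03659457337661971 0.0652335781381624 -55.87657060372877
[-0.17, -0.12, 0],[-0.16, -0.13, 0],[-0.15, -0.14, 0],[-0.14, -0.15, 0],[-0.13, -0.16, 0],[-0.12, -0.17, 0],[-0.11, -0.18, 0],[-0.1, -0.18, 0],[-0.09, -0.19, 0],[-0.07, -0.19, 0],[-0.06, -0.2, 0],[-0.05, -0.2, 0],[-0.04, -0.2, 0],[-0.02, -0.21, 0],[-0.01, -0.21, 0],[0.0, -0.21, 0],[0.02, -0.21, 0],[0.03, -0.21, 0],[0.04, -0.2, 0],[0.06, -0.2, 0],[0.07, -0.2, 0],[0.08, -0.19, 0],[0.09, -0.19, 0],[0.11, -0.18, 0],[0.12, -0.17, 0],[0.13, -0.16, 0],[0.14, -0.16, 0],[0.15, -0.15, 0],[0.16, -0.14, 0],[0.16, -0.13, 0],[0.17, -0.12, 0],[0.18, -0.11, 0],[0.19, -0.09, 0],[0.19, -0.08, 0],[0.2, -0.07, 0],[0.2, -0.06, 0],
```

View pics/s2.png

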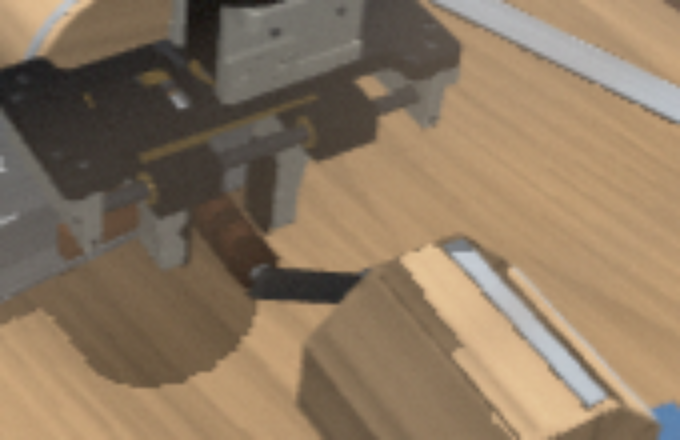

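Request:
{"api": "step_arm", "payload": {
  "steps": [
    [[0.2, 0, 0], 0],
    [[0, 0, 0], 0],
    [[0, 0, 0], 0],
    [[0, 0, 0], 0],
    [[0, 0, 0], 0],
    [[0, 0, 0], 0]
  ]
}}

```text
time_s: 6.93
tcp_pos: [0.4768, -0.154, 0.1469]
eef_rot: [90.2, 89.9, 169.6]
contact_force: [-4.9, 3.3, -1.3]
gripper_width: 0.0212
```

```bash
python3 - <<'E'
from h import *
s,R=tool();print(s["contact_force"],s["gripper_width"],s["time_s"])
r=s["tcp_pos"]-AX;x,y,z=r@ex,r@ey,r[2];print(x,y,z,np.hypot(x,z),np.degrees(np.arctan2(x,z)))
E
```

```text
[-4.88147265  3.27306432 -1.31409273] 0.02115444540941575 6.9333
-0.05524062334378094 0.008701145822023264 0.03189871325874154 0.06378913994539265 -59.99570266139501
```

Gripped: width 21 mm, handle at -60°. Starting the first half of the arc.

Request:
{"api": "step_arm", "payload": {
  "steps": [
    [[-0.2, -0.12, 0], 0],
    [[-0.17, -0.12, 0], 0],
    [[-0.16, -0.13, 0], 0],
    [[-0.15, -0.14, 0], 0],
    [[-0.14, -0.15, 0], 0],
    [[-0.13, -0.16, 0], 0],
    [[-0.12, -0.17, 0], 0],
    [[-0.11, -0.18, 0], 0],
    [[-0.1, -0.18, 0], 0],
    [[-0.09, -0.19, 0], 0]
  ]
}}

```text
time_s: 7.77
tcp_pos: [0.5086, -0.1598, 0.1748]
eef_rot: [63.6, 90.0, 143.0]
contact_force: [-0.6, 0.7, -8.0]
gripper_width: 0.021
```

```bash
python3 - <<'E'
from h import *
s,R=tool();print(s["contact_force"],s["moment"],s["gripper_width"],s["time_s"])
r=s["tcp_pos"]-AX;x,y,z=r@ex,r@ey,r[2];print(x,y,z,np.hypot(x,z),np.degrees(np.arctan2(x,z)))
a=capture("side")[150:300,230:420];cv2.imwrite("pics/s3.png",cv2.resize(a,None,fx=4,fy=4))
E
```

```text
[-0.64825496  0.72853876 -7.96679442] [ 0.70362841  0.30889747 -0.00991888] 0.020952643976537694 7.7667
-0.02289349398519574 0.008845906457361344 0.05976451488834973 0.06399929145459324 -20.959920459278226
```

View pics/s3.png

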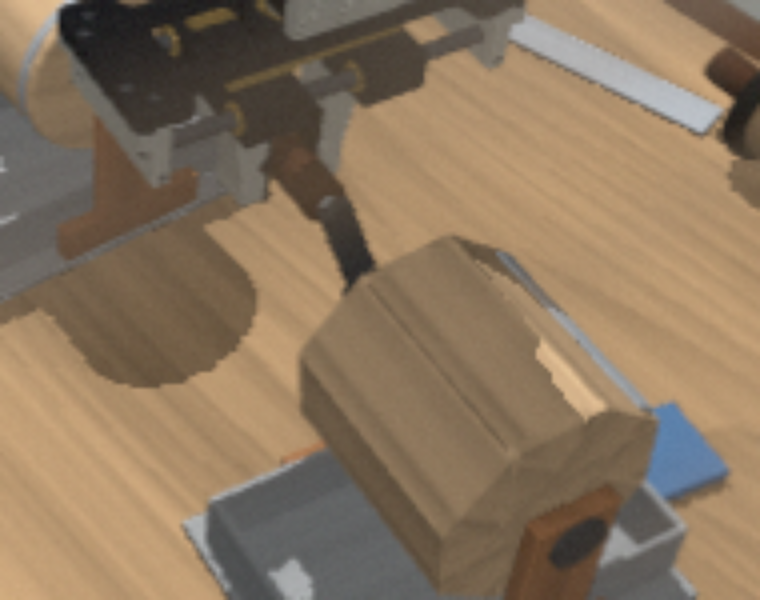

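The barrel follows (strip now at the far side, about (580,330) in the crop), and forces are low. Continuing.

Request:
{"api": "step_arm", "payload": {
  "steps": [
    [[-0.06, -0.19, 0], 0],
    [[-0.05, -0.2, 0], 0],
    [[-0.05, -0.2, 0], 0],
    [[-0.03, -0.2, 0], 0],
    [[-0.02, -0.21, 0], 0],
    [[-0.01, -0.21, 0], 0],
    [[0, -0.21, 0], 0],
    [[0.02, -0.21, 0], 0],
    [[0.03, -0.21, 0], 0],
    [[0.04, -0.2, 0], 0],
    [[0.06, -0.2, 0], 0],
    [[0.07, -0.2, 0], 0]
  ]
}}

```text
time_s: 8.82
tcp_pos: [0.5559, -0.1685, 0.1745]
eef_rot: [80.7, 89.9, 160.2]
contact_force: [-4.9, 4.9, -4.5]
gripper_width: 0.0209
```

```bash
python3 - <<'E'
from h import *
s,R=tool();print(s["contact_force"],s["moment"],s["gripper_width"],s["time_s"])
r=s["tcp_pos"]-AX;x,y,z=r@ex,r@ey,r[2];print(x,y,z,np.hypot(x,z),np.degrees(np.arctan2(x,z)))
th=np.linspace(np.arctan2(x,z),1.35,15)
P=np.c_[.0645*np.sin(th),.0645*np.cos(th)];P[0]=x,z;d=np.diff(P,axis=0)/.02
for q in d: print([round(float(-q[1]),2),round(float(-q[0]),2)],end=",")
E
```

```text
[-4.8939093   4.9047629  -4.51913353] [ 2.12256648  1.74896821 -0.05341801] 0.020876428145167554 8.8167
0.025167939000631176 0.009043651901464923 0.0595060317364159 0.06460954238001403 22.92582005910093
[0.1, -0.2],[0.11, -0.19],[0.12, -0.18],[0.13, -0.18],[0.14, -0.17],[0.15, -0.16],[0.16, -0.15],[0.17, -0.13],[0.18, -0.12],[0.19, -0.11],[0.2, -0.1],[0.2, -0.08],[0.21, -0.07],[0.21, -0.06],
```

Request:
{"api": "step_arm", "payload": {
  "steps": [
    [[0.1, -0.2, 0], 0],
    [[0.11, -0.19, 0], 0],
    [[0.12, -0.18, 0], 0],
    [[0.13, -0.18, 0], 0],
    [[0.14, -0.17, 0], 0],
    [[0.15, -0.16, 0], 0],
    [[0.16, -0.15, 0], 0],
    [[0.17, -0.13, 0], 0],
    [[0.18, -0.12, 0], 0],
    [[0.19, -0.11, 0], 0],
    [[0.2, -0.1, 0], 0],
    [[0.2, -0.08, 0], 0],
    [[0.21, -0.07, 0], 0],
    [[0.21, -0.06, 0], 0],
    [[0, 0, 0], 0],
    [[0, 0, 0], 0],
    [[0, 0, 0], 0]
  ]
}}

```text
time_s: 10.23
tcp_pos: [0.5942, -0.1754, 0.1294]
eef_rot: [-23.7, 90.0, 55.7]
contact_force: [-2.5, 4.5, -5.0]
gripper_width: 0.0214
```

```bash
python3 - <<'E'
from h import *
s,R=tool();print(s["contact_force"],s["moment"],s["gripper_width"],s["time_s"])
r=s["tcp_pos"]-AX;x,y,z=r@ex,r@ey,r[2];print(x,y,z,np.hypot(x,z),np.degrees(np.arctan2(x,z)))
a=capture("side")[150:350,210:450];cv2.imwrite("pics/s4.png",cv2.resize(a,None,fx=3,fy=3))
a=capture("top")[130:270,260:430];cv2.imwrite("pics/t4.png",cv2.resize(a,None,fx=4,fy=4))
E
```

```text
[-2.54297418  4.54925177 -5.01049403] [ 1.9405711   0.65064326 -0.00820654] 0.02138418917110392 10.2333
0.06405672130513318 0.009233873820910819 0.014438074631729012 0.065663700348327 77.2980685716974
```

View pics/s4.png

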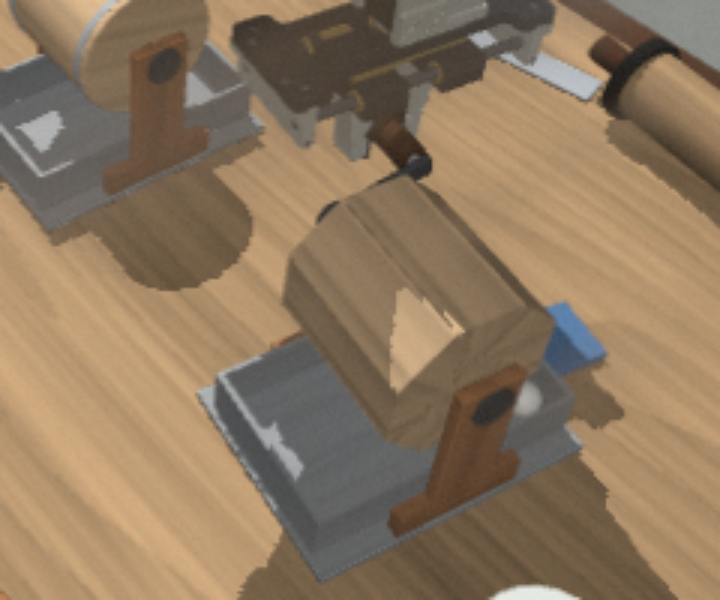

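View pics/t4.png

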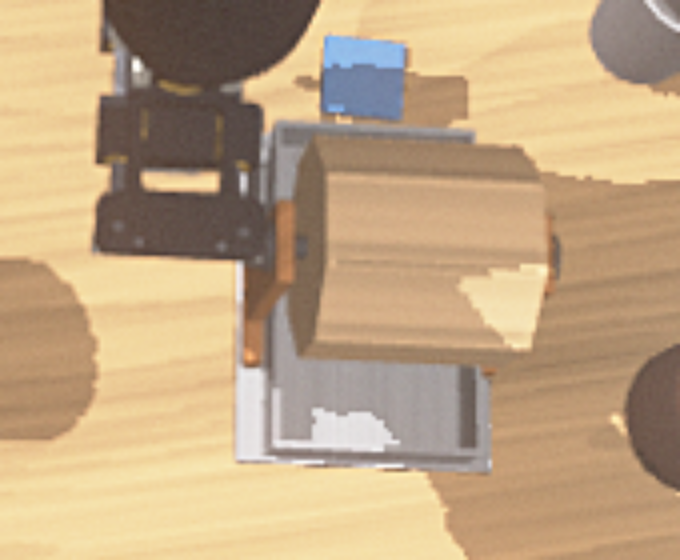

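Barrel is at about 182°. One ball is visible at (525,400) in the side crop; the others are hidden behind the upright and barrel. I'll release, retreat and look.

Request:
{"api": "step_arm", "payload": {
  "steps": [
    [[0, 0, 0], 0],
    [[0, 0, 0], 0],
    [[0, 0, 0], 0],
    [[0, 0, 0], 0],
    [[0, 0, 0], 0],
    [[0, 0, 0], 0],
    [[0, 0, 0], 0],
    [[0, 0, 0], 0]
  ],
  "fingers": 0
}}

```text
time_s: 11.0
tcp_pos: [0.5937, -0.1759, 0.1297]
eef_rot: [-112.9, 90.0, -33.5]
contact_force: [-0.0, -0.7, -0.7]
gripper_width: 0.0687
```

Request:
{"api": "step_arm", "payload": {
  "steps": [
    [[0, 0, 0], 0],
    [[-0.3, 0, 0], 0],
    [[-1, 0, 0], 0],
    [[-1, 0, 0], 0],
    [[-1, 0, 0], 0],
    [[-1, 0, 0], 0],
    [[-1, 0, 0], 0],
    [[-1, 0, 0], 0],
    [[0, 0, 0], 0]
  ]
}}

```text
time_s: 11.75
tcp_pos: [0.5955, -0.1763, 0.2609]
eef_rot: [-91.6, 89.6, -12.1]
contact_force: [0.3, -0.7, 0.9]
gripper_width: 0.0878
```

```bash
python3 - <<'E'
from h import *
s,R=tool();print(s["contact_force"],s["moment"],s["gripper_width"],s["time_s"])
w=capture("wrist");print(camera_model("wrist"));cv2.imwrite("pics/w5.png",w)
a=capture("side")[150:350,210:450];cv2.imwrite("pics/s5.png",cv2.resize(a,None,fx=3,fy=3))
m=camera_model("wrist");Rw=cv2.Rodrigues(m["rvec"])[0];c=-Rw.T@m["tvec"];print("cam in tool",R.T@(c-s["tcp_pos"]),R.T@Rw[2])
E
```

```text
[ 0.2853925  -0.65976283  0.85968117] [ 0.02999967 -0.15210147  0.03100309] 0.08779187781239892 11.75
{'intrinsics': array([[338.4291613 ,   0.        , 255.11904612],
       [  0.        , 338.4291613 , 190.24298948],
       [  0.        ,   0.        ,   1.        ]]), 'dist_coeffs': array([-0.07354805,  0.        ,  0.        ,  0.        ,  0.        ]), 'rvec': array([-0.28142772, -3.06167933, -0.46357697]), 'tvec': array([0.61913627, 0.0205357 , 0.42068728])}
cam in tool [-1.35947583e-01 -2.23868519e-05 -7.99386683e-02] [0.95493588 0.00476845 0.29677386]
```

View pics/s5.png

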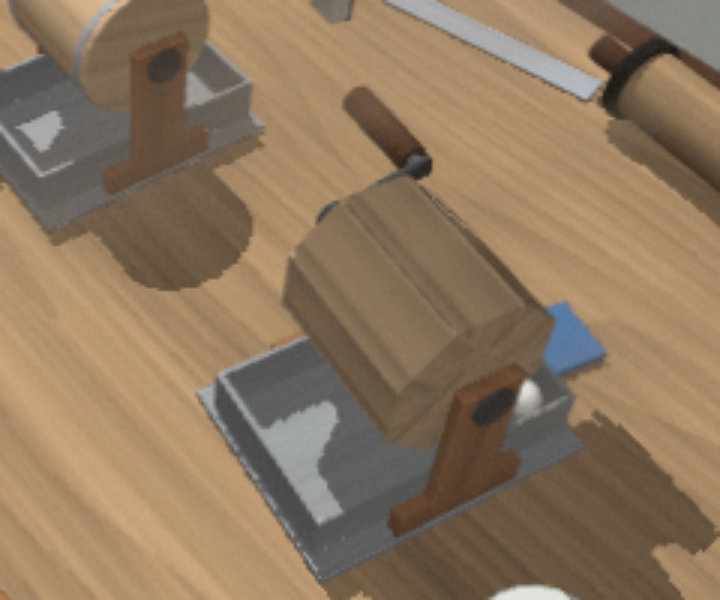

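View pics/w5.png

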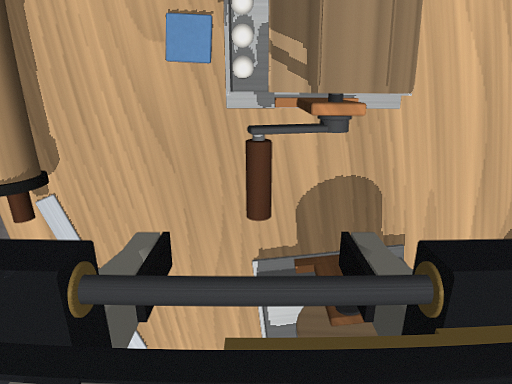

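The wrist view shows the handle free and three white balls in a row along the far side of the tray, at (243,5), (243,35) and (243,67). Now the numeric check.

```bash
python3 - <<'E'
from h import *
w=cv2.imread("pics/w5.png");k=(w[:110,225:275].min(2)>185).astype(np.uint8)
n,l,st,ce=cv2.connectedComponentsWithStats(k)
C=np.array([.5065,-.2956,.006])
for i in range(1,n):
    if st[i,4]>40:
        p=ce[i]+[225,0];q=onz("wrist",p,.018)-C;print(st[i],p,"tray x,y",q@ex,q@ey)
t=capture("top");s=capture("side");cv2.imwrite("pics/t6.png",t)
c=s[150:350,210:450];
print("side sleeve tri w/ wrist", tri((258,179),(210+385/3,150+127/3),"wrist","side"), grip(1.31))
a=cv2.imread("pics/top0.png");d=cv2.absdiff(a,t).max(2);print("round handle diff",d[215:240,118:160].max(), d[165:230,170:240].max())
z=[cv2.resize(v[205:260,90:250],None,fx=4,fy=4) for v in (a,t)];cv2.imwrite("pics/t7.png",np.vstack(z))
r=tri((258,179),(210+385/3,150+127/3),"wrist","side")[0]-AX;print("handle deg",np.degrees(np.arctan2(r@ex,r[2])),"barrel",np.arctan2(r@ex,r[2])+1.83)
E
```

```text
[  8   0  18  12 183] [241.57377049   4.78688525] tray x,y 0.07933898478595225 -0.027103667383686764
[  9  27  17  19 264] [242.00757576  35.70833333] tray x,y 0.07912555837857652 0.002896195112331234
[  9  60  18  17 247] [242.41700405  68.12955466] tray x,y 0.07896102351400411 0.035382560204853336
side sleeve tri w/ wrist (array([ 0.59070129, -0.18518344,  0.13408026]), np.float64(0.0028127262184095714)) [ 0.59122425 -0.1842856   0.13176025]
round handle diff 90 164
handle deg 73.01139810176112 barrel 3.1042892883600697
```

View pics/t6.png

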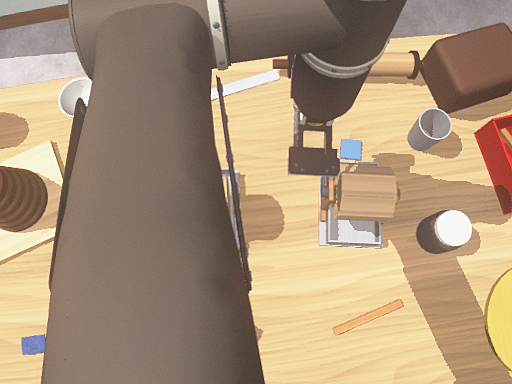

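View pics/t7.png

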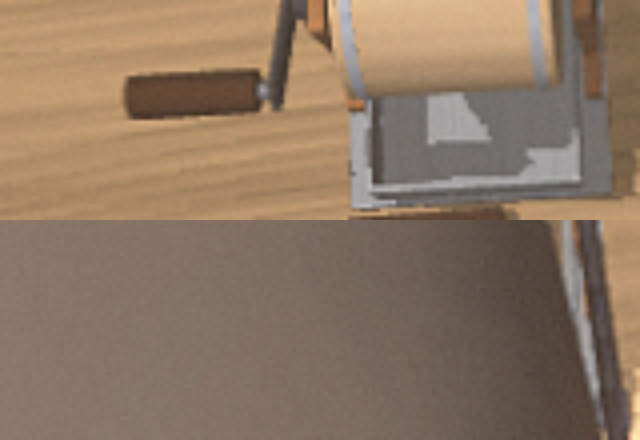

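The arm hides the round drum from the top camera, so I'll check its handle in the side view.

```bash
python3 - <<'E'
from h import *
s=capture("side");a=cv2.imread("pics/side0.png")
z=[cv2.resize(v[95:215,165:305],None,fx=2.7,fy=2.7) for v in (a,s)];cv2.imwrite("pics/s8.png",np.hstack(z))
st=get_state();print(st["contact_force"],st["time_s"],np.abs(st["qd"]).max())
E
```

```text
[ 0.48473976 -0.4379562   0.04501693] 12.0 0.3535642732971575
```

View pics/s8.png

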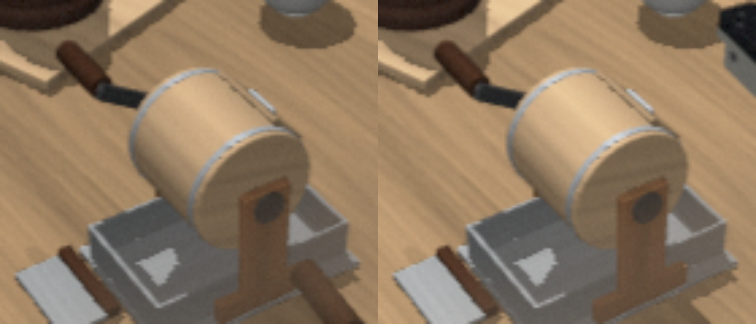

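The round drum and its handle, at (82,68) in both halves, have not moved. The gripper is clear and the barrel is standing still, so I'm handing in.

```bash
python3 - <<'E'
from plant import *
print(close_job())
E
```

```text
the job is handed in; nothing more can be done
None
```

I gripped the barrel's crank handle from above, carried it over the top through about 137°, let go and lifted clear. I handed the job in at 12.0 s of the 38 s allowed.

Last checks before handing in:
- **Barrel:** about 3.10 rad, from a wrist and side view of the handle. The gripper pose just before release gave about 3.18. Both are well inside 2.79 to 3.45.
- **Balls:** all three show in the wrist picture, in a row in the tray at x ≈ +79 mm and y ≈ -27, +3 and +35 mm. One was cut off by the picture's edge, so its position is rougher. I took their height as resting on the floor and did not measure it.
- **Round drum:** it looks unchanged between the first and last side views. The top camera could not confirm this because the arm blocked it.
- **Robot:** the gripper was open and clear above the handle, with contact force under 1 N. The force readings I took while turning the barrel were under 9 N.

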